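# Switch off and open the lever-lid instrument steriliser

### The job

Open the instrument steriliser so that a colleague can take the instruments out: first switch it off by pressing the red button on its control box fully in with the fingertips and letting it go, then press the black grip of the lever on its side steadily all the way down to the stop, so that the lever raises the heavy lid. Do not touch the lid itself or let it fly up or slam, do not knock or pick up the glassware around it, and finish while still holding the lever down with the lid up.

Things in the scene. Friction and masses are not known exactly. Their poses are not given: they have to be found in the camera images.
- steriliser: Fixed steel bench steriliser: tank 130 mm deep (x) by 240 mm long (y), hinged lid, top of the shut lid 125 mm above the bench. Origin on the bench under the middle of the tank; +x points to its rear (hinge 72 mm behind the origin), -x is its front, z up. A light grey control box (110 x 76 mm, top at 94 mm) is joined to its +y end; the lever is on its -y end.
- off_button_top (a point): Middle of the top face of the round red off button (28 mm across, in a black 44 mm collar) on top of the control box. At (-22, 158, 116) mm in the steriliser's frame when not pressed. A black dial 26 mm across, 13 mm high (lower than the button), sits 52 mm behind it (+x of the steriliser).
- off_button (a joint): Travel of the red button, pressed straight down: 0 out, 0.006 m fully in. A spring pushes it back; it starts to move at about 1.4 N and is fully in at 4.5 N.
- grip_top (a point): Middle of the upper face of the black lever grip (80 mm along the lever, 30 wide, 18 thick), where to press; moves with the lever (x axis towards the pivot, z normal to the face). In the steriliser's frame at (-161, -165, 150) mm at rest, (-160, -165, 47) mm at the lower stop. There the face slopes down 24 degrees to the front: a 20 mm wide fingertip pointing down meets it some 4 mm higher.
- lift_lever (a joint): Lever angle (rad): 0 at rest, long arm sloping up 16 degrees to the front; 0.70 at its rubber-sleeved lower stop, sloping down 24 degrees. The pivot is a horizontal axis along the steriliser's y at x -19, z 100 mm in its frame. The short arm's roller lifts a lug of the lid. Pressing the middle of the grip down takes 4 to 8 N, about 3 N near the stop; let go, it springs up and the lid slams shut.
- lid (a joint): Angle of the lid (rad): 0 shut, about 0.95 (54 degrees) when the lever is at its lower stop. The front edge of the lid rises as it opens.
- lid_front (a point): Middle of the lid's free front edge. The steel lid is 142 mm from its hinge to this edge, 252 mm long and weighs about 0.8 kg. Not to be touched.
- dropper_bottle: Loose amber glass bottle with a red dropper bulb, 46 mm across, 116 mm tall, standing in front of the steriliser. Origin in the middle of its underside. To be left alone.
- beaker: Loose clear beaker, 68 mm across, 90 mm tall, standing in front of the steriliser. Origin in the middle of its underside. To be left alone.
- mortar: Loose white porcelain bowl, 110 mm across, 60 mm tall, standing beyond the lever side. Origin in the middle of its underside. To be left alone.
- tube_rack: Loose white rack with test tubes, 200 x 60 mm, 121 mm tall, standing beyond the control box. Origin in the middle of its underside. To be left alone.

How it is judged:
By the outcome, as a careful person would: the job done as asked, in the order asked, and still so for the second after the job is handed in, while the arm keeps its last pose, push and grip.
It also fails if it takes over 42 s, if anything falls off the work surface, if the arm or the gripper's body presses on something with over 40 N, if the wrist force passes 120 N, or if a joint passes its speed limit or range.

### The arm

A 6-joint arm with a two-finger parallel gripper is mounted at the origin on the work surface. World frame = base frame: x ahead of the robot, y to its left, z up, the work surface at z = 0. Lengths are in m, angles in rad, forces in N, time in s.
With the tool pointing down it reaches from about 0.275 to 0.975 m from the base axis. Payload 8.4 kg.
Tool frame: the origin (TCP) lies on the centre line of the jaws, within the pads' length; the fingertips stand 19 mm ahead of it and the grasp point (between the pads) is the TCP (r.tips_ahead is the z of the fingertips in the tool frame, in m); z points along the fingers, y is the direction in which the jaws open and shut (so a half turn about z gives the same grasp; the last joint's range is limited). The gripper opens to 92 mm and grips with 3 to 60 N. Pads are 20 mm wide; open, the fingers measure 128 mm over their backs; the gripper's body (75 mm by 189 mm) begins 69 mm behind the grasp point.
Start: joints at [-1.198, 0.353, 1.633, -0, 1.155, -0.002], TCP at [0.229, -0.582, 0.234] pointing down, gripper open.
Joint ranges: [-2.63, 2.63], [-0.92, 2.1], [0.06, 2.66], [-1.3, 4.44], [0, 2.69], [-3.02, 3.02]. Speed limits (rad/s): [2.22, 2.22, 2.79, 3.14, 3.14, 3.14].

### API

Orientations are given as a unit quaternion [w, x, y, z].
In Python, from cell import r, viewer, workorder gives the robot as it stands.
- The arm moves only by the tool drive_tool, never from a script. Its argument "rows" is text: rows parted by semicolons, each of 5 numbers parted by spaces: the shift along the tool's x, y, z scaled (see below), then the turn about the tool's z scaled (see below), then the opening, from 0 (shut) to 1 (fully open). In form: tx ty tz spin gripper; .... A call has 1 to 8 rows; each row is the pose to reach, as a shift and turn from the pose measured when the call began, along the tool's axes at that moment, turning the shorter way round; what a row does not reach only later rows make up. The controller multiplies each number of a shift by 250 mm and each number of a turn by 2 pi rad. A row lasts 1/8 s, in which the tool goes at most 62.5 mm and 10.7 degrees, less where a joint would pass 70% of its speed; a pose out of reach is approached as far as the arm can. A call with a number of a shift or a turn outside -1 to 1 is refused whole. A call with a gripper value outside its range is refused whole. The fingers move at their own pace and stop on an object; "force" is the grip in N (left out, the last holds). Time passes only in rows, so rows that repeat a pose let the fingers close. It gives the time, the measured TCP pose, the force and the opening at its end, in the units of the state.
- r.observe(): the state, without advancing time (a new reading comes with each control period).
- viewer.camera(name): name is "scene" or "top" or "wrist"; returns a dict with "frame" (480x640x3 uint8, red, green, blue), "mtx" (3x3 intrinsics, pixels), "dist" ([k1, k2, p1, p2, k3] as OpenCV has them; the pictures are not rectified), "pose" (4x4, takes a point from camera to world coordinates); the wrist camera has in their place "mount" (4x4, takes a point from camera to tool coordinates, whose origin is the TCP and whose axes are the flange's). Camera axes: x right, y down, z forward; pixel columns grow to the right and rows downward; lengths in m; the calibration is good to about 2 mm. A picture is of the moment at which its call begins: read the wrist's pose just before it. There is no depth.
- workorder.finish_job(): hands the job in, once; it reports no verdict.
The state is a dict: "clock": time; "joint_positions": joint angles; "qvel": joint speeds; "joint_efforts": joint torques, N m; "position": TCP position; "ee_rot": TCP orientation; "ft_force": force on the tool from outside, world axes, zero at the start; "torque": the same for the moment, N m; "width": opening from 0.0 (shut) to 1.0 (fully open).
Only numpy, scipy, OpenCV 4.12 (cv2) and the standard library are available. Lean on these libraries where they do the work, as an engineer would, in place of code of your own. Each camera call takes 0.05 s, during which the arm holds its last target.

## Working session

There is one attempt and no reset: what is moved stays moved. The work goes in short steps, Python scripts to look and compute and a tool call to move; the robot and the scene stay as the last step left them, time stands still between calls to the robot, and variables do not carry over. Pictures are saved under pics/ and viewed, and the job is handed in when it is done.

Besides the shell and the picture viewer there is one more tool, called after ">>>" by a JSON object that holds its "api" and its "payload", one argument or row to a line. drive_tool: Moves the arm, as the interface text tells. Its arguments: {"type":"object","properties":{"rows":{"type":"string"},"force":{"type":"number"}},"required":["rows"]}

```bash
mkdir -p pics; ls
python3 - <<'E'
from cell import r, viewer, workorder
import cv2,numpy as np,pickle
o=r.observe()
for k,v in o.items(): print(k,np.round(v,4))
print(r.tips_ahead)
d={}
for n in ["scene","top","wrist"]:
    c=viewer.camera(n); d[n]=c
    cv2.imwrite(f"pics/{n}0.png",c["frame"][:,:,::-1])
    print(n,{k:np.round(v,4).tolist() for k,v in c.items() if k!="frame"})
pickle.dump(d,open("d0.pkl","wb"))
E
```

```text
pics
clock 0.0
joint_positions [-1.1984  0.3537  1.6341 -0.      1.1552 -0.0024]
qvel [ 0.0016 -0.      0.0009 -0.0015  0.0003  0.0003]
joint_efforts [ 2.00000e-04 -5.93838e+01 -3.34213e+01  6.97000e-02  2.33000e-02
 -1.00000e-04]
position [ 0.2286 -0.5812  0.2329]
ee_rot [-7.000e-04  9.825e-01  1.863e-01 -1.000e-04]
ft_force [ 0.6756 -0.1626 -0.4726]
torque [ 0.0128  0.043  -0.0426]
width 1.0
0.019
scene {'mtx': [[533.6362, 0.0, 316.3173], [0.0, 533.6362, 242.5486], [0.0, 0.0, 1.0]], 'dist': [-0.0169, 0.0, 0.0, 0.0, 0.0], 'pose': [[-0.7914, 0.4337, -0.4307, 1.065], [0.6112, 0.5611, -0.5581, 0.6485], [-0.0004, -0.705, -0.7092, 0.8982], [0.0, 0.0, 0.0, 1.0]]}
top {'mtx': [[451.8428, 0.0, 321.7335], [0.0, 451.8428, 235.9678], [0.0, 0.0, 1.0]], 'dist': [-0.0169, 0.0, 0.0, 0.0, 0.0], 'pose': [[-0.0029, -0.9855, 0.1698, 0.4283], [-0.9999, 0.0007, -0.0127, 0.0476], [0.0124, -0.1698, -0.9854, 1.098], [0.0, 0.0, 0.0, 1.0]]}
wrist {'mtx': [[348.2264, 0.0, 313.8146], [0.0, 348.2264, 237.0294], [0.0, 0.0, 1.0]], 'dist': [-0.0316, 0.0, 0.0, 0.0, 0.0], 'mount': [[-0.0002, -0.9541, -0.2996, 0.0855], [1.0, -0.0003, 0.0, 0.0003], [-0.0001, -0.2996, 0.9541, -0.1512], [0.0, 0.0, 0.0, 1.0]]}
```

View pics/scene0.png

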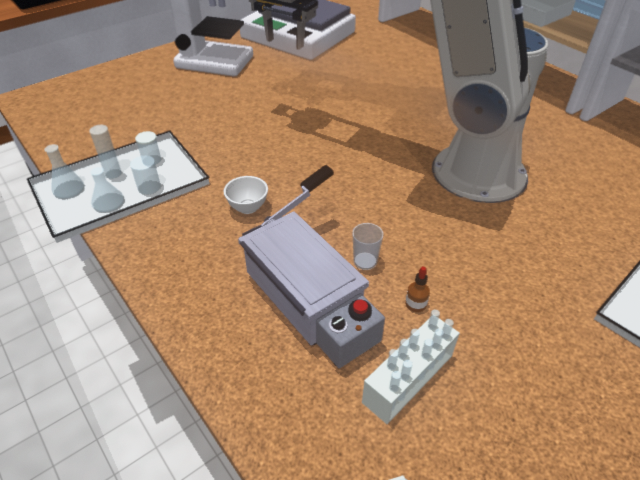

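View pics/top0.png

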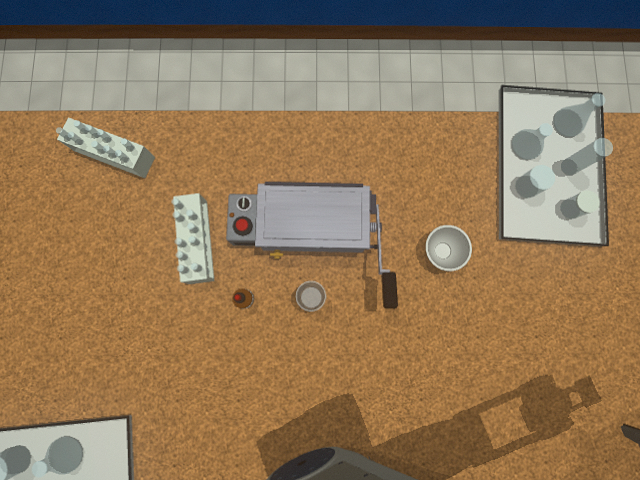

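View pics/wrist0.png

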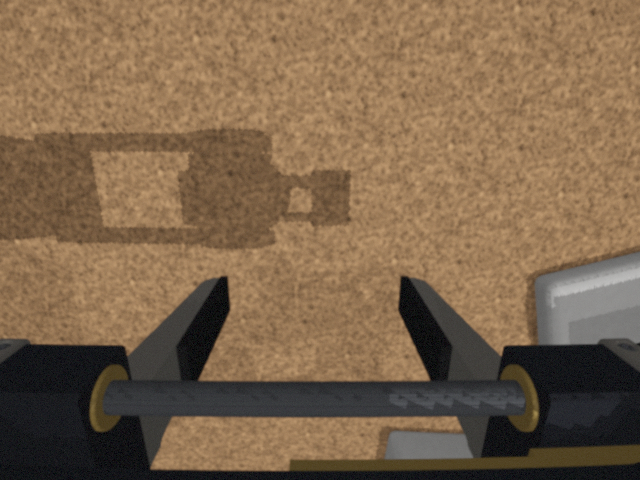

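The top view shows the red button at about (242,226), the dial at (244,203), the grip at (390,290), the beaker at (311,296), the bottle at (241,298) and the mortar at (448,248). In the scene view the button is at (361,307) and the grip at (317,180). The wrist view shows only bench. Next I'll measure these.

```bash
cat > h.py <<'E'
import cv2,numpy as np,pickle
def ray(c,uv):
    p=cv2.undistortPoints(np.array([[uv]],float),c["mtx"],c["dist"])[0,0]
    T=c["pose"]; d=T[:3,:3]@np.array([p[0],p[1],1]); return T[:3,3],d/np.linalg.norm(d)
def plane(c,uv,z):
    o,d=ray(c,uv); return o+d*(z-o[2])/d[2]
def tri(c1,u1,c2,u2):
    o1,d1=ray(c1,u1);o2,d2=ray(c2,u2)
    s=np.linalg.lstsq(np.c_[d1,-d2],o2-o1,rcond=None)[0]
    a=o1+s[0]*d1;b=o2+s[1]*d2; return (a+b)/2,np.linalg.norm(a-b)
def proj(c,P):
    Ti=np.linalg.inv(c["pose"]); 
    return cv2.projectPoints(np.array([P],float),cv2.Rodrigues(Ti[:3,:3])[0],Ti[:3,3],c["mtx"],c["dist"])[0][0,0]
def comps(m,amin=15):
    n,l,s,ce=cv2.connectedComponentsWithStats(m.astype(np.uint8)*255)
    return [(tuple(np.round(ce[i],1)),s[i].tolist()) for i in range(1,n) if s[i,4]>=amin]
E
python3 - <<'E'
from h import *
d=pickle.load(open("d0.pkl","rb"))
for n in ["scene","top"]:
    c=d[n]; f=c["frame"]; hsv=cv2.cvtColor(f,cv2.COLOR_RGB2HSV)
    red=((hsv[...,0]<6)|(hsv[...,0]>174))&(hsv[...,1]>170)&(hsv[...,2]>90)
    print(n,"red",comps(red))
    dark=(f.max(2)<60)
    print(" dark",[x for x in comps(dark,80) if 120<x[0][0]<480 and 130<x[0][1]<350])
E
python3 - <<'E'
import cv2
a=cv2.imread("pics/top0.png")[170:320,160:480]; b=cv2.imread("pics/scene0.png")[150:420,220:480]
cv2.imwrite("pics/topz.png",cv2.resize(a,None,fx=2.5,fy=2.5,interpolation=2))
cv2.imwrite("pics/scz.png",cv2.resize(b,None,fx=2.2,fy=2.2,interpolation=2))
E
```

```text
scene red [((np.float64(422.1), np.float64(272.3)), [419, 267, 7, 12, 63]), ((np.float64(360.1), np.float64(305.2)), [354, 300, 14, 12, 125])]
 dark [((np.float64(317.3), np.float64(177.8)), [302, 167, 30, 24, 316]), ((np.float64(359.2), np.float64(313.8)), [349, 302, 22, 19, 172])]
top red [((np.float64(241.3), np.float64(224.4)), [236, 219, 12, 12, 110]), ((np.float64(236.5), np.float64(296.5)), [235, 294, 4, 6, 18])]
 dark [((np.float64(389.3), np.float64(289.0)), [382, 273, 15, 35, 298])]
```

View pics/topz.png

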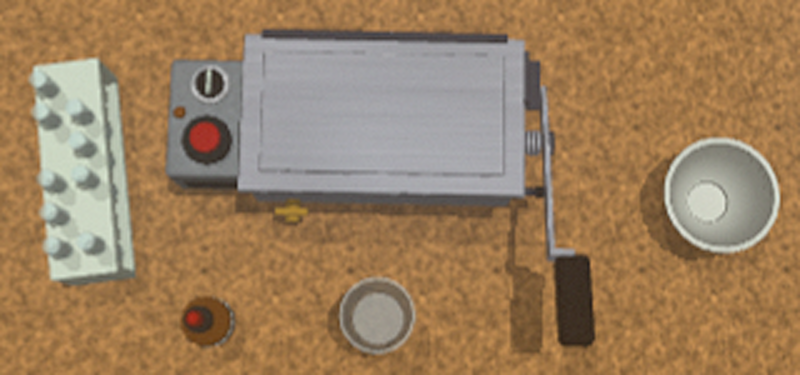

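View pics/scz.png

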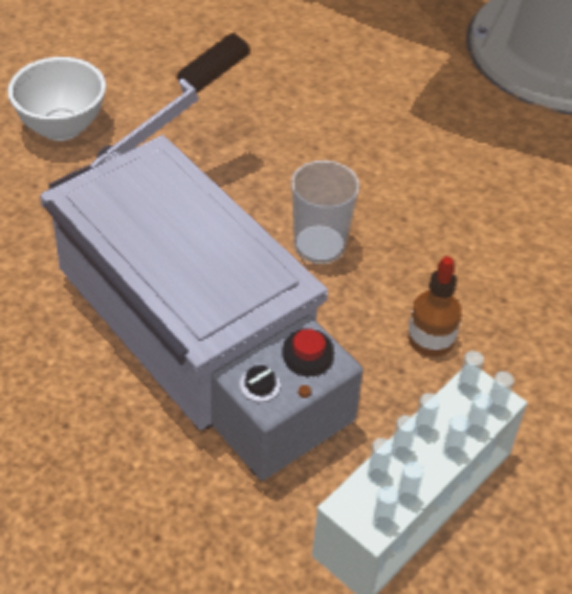

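Run:
```python
from h import *
d=pickle.load(open("d0.pkl","rb")); t=d["top"];s=d["scene"]
b,e=tri(t,(241.8,224.6),s,(360.6,305.6)); print("button",b.round(4),e)
print(" plane",plane(t,(241.8,224.6),.116).round(4),plane(s,(360.6,305.6),.116).round(4))
g,e=tri(t,(389.5,289.2),s,(317.5,178)); print("grip c",g.round(4),e)
print(" plane .145",plane(t,(389.5,289.2),.145).round(4),plane(s,(317.5,178),.145).round(4))
cs=[plane(t,(160+x/2.5,170+y/2.5),.125)[:2] for x,y in [(245,36),(524,40),(524,194),(239,192)]]
print(np.round(cs,4),[np.linalg.norm(cs[i]-cs[(i+1)%4]).round(4) for i in range(4)])
v=cs[0]-cs[1]+cs[3]-cs[2]; print("yaw from y edges",np.degrees(np.arctan2(-v[0],v[1])))
# yaw from button->grip vector
vs=np.array([-161+22,-165-158]); 
for B,G in [(plane(t,(241.8,224.6),.116),plane(t,(389.5,289.2),.145)),(b,g)]:
    w=(G-B)[:2]; yaw=np.arctan2(w[1],w[0])-np.arctan2(vs[1],vs[0]); 
    R=np.array([[np.cos(yaw),-np.sin(yaw)],[np.sin(yaw),np.cos(yaw)]])
    print("yaw",np.degrees(yaw),np.linalg.norm(w),np.linalg.norm(vs)/1000,"origin",B[:2]-R@[-.022,.158],G[:2]-R@[-.161,-.165])
for n,uv in [("beaker",(160+377/2.5,170+318/2.5)),("bottle",(160+193/2.5,170+320/2.5)),("mortar",(448.5,248))]:
    print(n,plane(t,uv,{"beaker":.045,"bottle":.113,"mortar":.06}[n]).round(3))
# check projections
o=r0=None
```

```text
button [0.6238 0.2119 0.1132] 0.0006649182070196855
 plane [0.6231 0.2117 0.116 ] [0.6256 0.2132 0.116 ]
grip c [ 0.4787 -0.1069  0.1438] 0.00029474853556160754
 plane .145 [ 0.4787 -0.1068  0.145 ] [ 0.4795 -0.1056  0.145 ]
[[ 0.7125  0.1767]
 [ 0.709  -0.0721]
 [ 0.5701 -0.0691]
 [ 0.5721  0.1789]] [np.float64(0.2487), np.float64(0.1389), np.float64(0.248), np.float64(0.1404)]
yaw from y edges -0.6390876173901644
yaw -1.0923963766492029 0.3496956687641226 0.35163901945034487 origin [0.64204744 0.05328081] [0.64284952 0.05505092]
yaw -1.1943432158252523 0.3503159484991918 0.35163901945034487 origin [0.64254632 0.05347092] [0.64309454 0.05467507]
beaker [0.466 0.06  0.045]
bottle [0.462 0.218 0.113]
mortar [ 0.578 -0.261  0.06 ]
```

```bash
cat >> h.py <<'E'
from scipy.spatial.transform import Rotation as Ro
def go(target,yaw):
    from cell import r
    o=r.observe(); q=np.array(o["ee_rot"]); R=Ro.from_quat(q[[1,2,3,0]]).as_matrix()
    d=R.T@(np.array(target)-o["position"]); y=np.arctan2(R[1,0],R[0,0])
    sp=-((yaw-y+np.pi)%(2*np.pi)-np.pi)/(2*np.pi)
    print("clock",o["clock"],"pos",np.round(o["position"],4),"yaw",round(np.degrees(y),2),"tilt z",R[:,2].round(4),"F",np.round(o["ft_force"],2),"w",o["width"])
    print("units",(d/.25).round(4),"spin",round(sp,4),"dist",np.linalg.norm(d).round(4))
E
python3 -c "
from h import *
go([.6238,.2119,.25],np.radians(179))"
```

```text
clock 0.15 pos [ 0.2287 -0.5813  0.233 ] yaw 21.47 tilt z [-4.e-04  9.e-04 -1.e+00] F [-0.36 -0.49  0.37] w 0.996365581802513
units [ 2.6323 -2.3741 -0.0654] spin -0.4376 dist 0.8863
```

>>> {"api": "drive_tool", "payload": {
  "rows": "0.08 -0.08 -0.08 -0.02 0; 0.2 -0.18 -0.12 -0.048 0; 0.34 -0.31 -0.12 -0.076 0; 0.48 -0.43 -0.12 -0.104 0; 0.62 -0.56 -0.12 -0.132 0; 0.76 -0.68 -0.12 -0.16 0; 0.88 -0.79 -0.12 -0.188 0; 1 -0.9 -0.12 -0.216 0",
  "force": 20
}}

```text
clock: 1.15
position: [0.3793, -0.279, 0.2632]
ee_rot: [-0.0, 0.646, 0.764, 0.0]
ft_force: [0.2, 0.4, -0.5]
width: 0.153
```

```bash
python3 -c "
from h import *
go([.6238,.2119,.22],np.radians(179))"
```

```text
clock 1.15 pos [ 0.3793 -0.279   0.2632] yaw 99.57 tilt z [-4.e-04  1.e-03 -1.e+00] F [ 0.18  0.43 -0.51] w 0.15316546702371286
units [1.7736 1.2908 0.1745] spin -0.2206 dist 0.5501
```

>>> {"api": "drive_tool", "payload": {
  "rows": "0.08 0.06 0 -0.02 0; 0.2 0.15 0 -0.048 0; 0.33 0.24 0 -0.076 0; 0.46 0.33 0 -0.104 0; 0.59 0.42 0 -0.132 0; 0.71 0.51 0 -0.16 0; 0.82 0.6 0 -0.19 0; 0.9 0.65 0 -0.22 0"
}}

```text
clock: 2.15
position: [0.5027, -0.0288, 0.2633]
ee_rot: [-0.0, 0.008, 1.0, 0.001]
ft_force: [1.2, 0.2, -0.8]
width: 0.006
```

```bash
python3 -c "
from h import *
go([.6238,.2119,.20],np.radians(179))"
```

```text
clock 2.15 pos [ 0.5027 -0.0288  0.2633] yaw 179.06 tilt z [-5.0e-04  1.1e-03 -1.0e+00] F [ 1.22  0.17 -0.76] w 0.006241924283573719
units [-0.4687  0.9702  0.254 ] spin 0.0002 dist 0.2768
```

>>> {"api": "drive_tool", "payload": {
  "rows": "-0.05 0.1 0 0 0; -0.12 0.25 0.02 0 0; -0.2 0.42 0.06 0 0; -0.29 0.6 0.12 0 0; -0.37 0.76 0.18 0 0; -0.43 0.89 0.23 0 0; -0.469 0.97 0.254 0 0; -0.469 0.97 0.254 0 0"
}}

```text
clock: 3.15
position: [0.6238, 0.2125, 0.1993]
ee_rot: [-0.001, 0.008, 1.0, 0.0]
ft_force: [-0.3, -0.6, 0.4]
width: -0.002
```

Run:
```python
from h import *
from cell import r,viewer
go([.6238,.2119,.15],np.radians(179))
o=r.observe();q=np.array(o["ee_rot"]);T=np.eye(4);T[:3,:3]=Ro.from_quat(q[[1,2,3,0]]).as_matrix();T[:3,3]=o["position"]
c=viewer.camera("wrist");c["pose"]=T@c["mount"];cv2.imwrite("pics/w1.png",c["frame"][:,:,::-1])
pickle.dump(c,open("w1.pkl","wb"))
c2=viewer.camera("scene");cv2.imwrite("pics/s1.png",cv2.resize(c2["frame"][150:420,220:480,::-1],None,fx=2.2,fy=2.2))
f=c["frame"];hsv=cv2.cvtColor(f,cv2.COLOR_RGB2HSV)
red=((hsv[...,0]<6)|(hsv[...,0]>174))&(hsv[...,1]>170)&(hsv[...,2]>90)
for x in comps(red,50): print(x,plane(c,x[0],.116))
print("tip px",proj(c,(T@[0,0,.019,1])[:3]))
print("expected button px",proj(c,[.6238,.2119,.116]))
```

```text
clock 3.15 pos [0.6238 0.2125 0.1993] yaw 179.14 tilt z [-1.5e-03  7.0e-04 -1.0e+00] F [-0.28 -0.55  0.44] w -0.002418370904674074
units [-0.0002 -0.0026  0.1972] spin 0.0004 dist 0.0493
((np.float64(319.5), np.float64(3.3)), [311, 0, 18, 9, 119]) [0.46803123 0.21816243 0.116     ]
((np.float64(313.5), np.float64(251.7)), [296, 235, 36, 35, 990]) [0.62360196 0.21218903 0.116     ]
tip px [314.01888501 292.10376943]
expected button px [313.10009649 251.96695994]
```

View pics/w1.png

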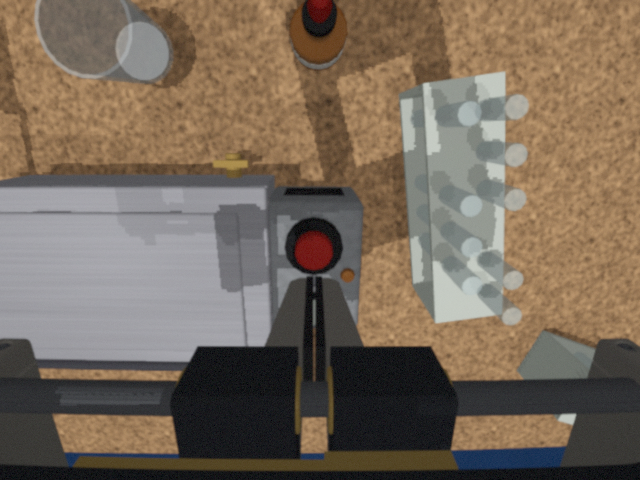

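View pics/s1.png

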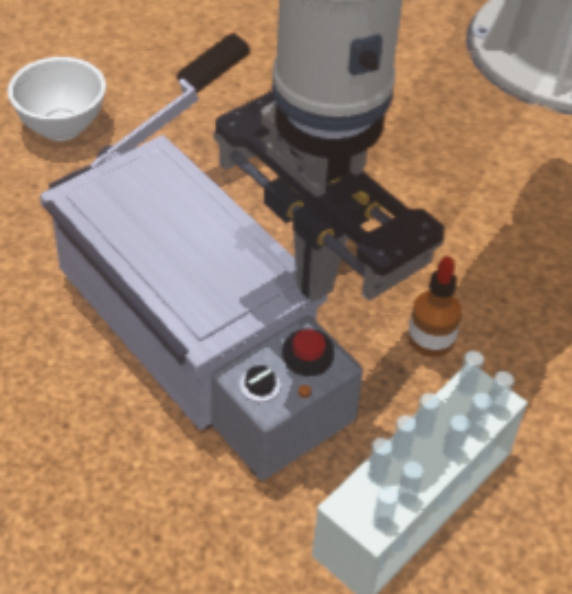

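The wrist view shows the button at (313,252), which is (0.6236, 0.2122), matching the two-view fix to within 1 mm. The tips are straight above it, so I'll descend.

>>> {"api": "drive_tool", "payload": {
  "rows": "0 -0.001 0.04 0 0; 0 -0.001 0.1 0 0; 0 -0.001 0.16 0 0; 0 -0.001 0.21 0 0; 0 -0.001 0.235 0 0; 0 -0.001 0.235 0 0"
}}

```text
clock: 4.0
position: [0.6233, 0.2108, 0.1408]
ee_rot: [-0.001, 0.008, 1.0, 0.0]
ft_force: [0.2, -0.0, 1.0]
width: 0.006
```

>>> {"api": "drive_tool", "payload": {
  "rows": "0 0 0.008 0 0; 0 0 0.014 0 0; 0 0 0.02 0 0; 0 0 0.026 0 0; 0 0 0.032 0 0; 0 0 0.036 0 0; 0 0 0.036 0 0"
}}

```text
clock: 4.88
position: [0.6234, 0.2109, 0.1319]
ee_rot: [-0.001, 0.008, 1.0, 0.0]
ft_force: [-1.0, -0.6, 3.1]
width: 0.005
```

>>> {"api": "drive_tool", "payload": {
  "rows": "0 0.003 0.006 0 0; 0 0.003 0.01 0 0; 0 0.003 0.014 0 0; 0 0.003 0.014 0 0"
}}

```text
clock: 5.38
position: [0.6236, 0.2114, 0.1293]
ee_rot: [-0.001, 0.008, 1.0, 0.0]
ft_force: [-3.2, -2.4, 10.4]
width: 0.004
```

>>> {"api": "drive_tool", "payload": {
  "rows": "0 0 0.004 0 0; 0 0 0.006 0 0; 0 0 0.006 0 0"
}}

```text
clock: 5.75
position: [0.6236, 0.2114, 0.1293]
ee_rot: [-0.0, 0.008, 1.0, 0.0]
ft_force: [-4.7, -2.2, 15.6]
width: 0.005
```

Run:
```python
from h import *
from cell import r,viewer
go([.6238,.2119,.2],np.radians(179))
c2=viewer.camera("scene");cv2.imwrite("pics/s2.png",cv2.resize(c2["frame"][260:360,300:420,::-1],None,fx=5,fy=5,interpolation=2))
```

```text
clock 5.75 pos [0.6236 0.2114 0.1293] yaw 179.06 tilt z [-8.e-04  3.e-04 -1.e+00] F [-4.73 -2.2  15.58] w 0.005146071023313089
units [-0.0005  0.002  -0.283 ] spin 0.0002 dist 0.0707
```

View pics/s2.png

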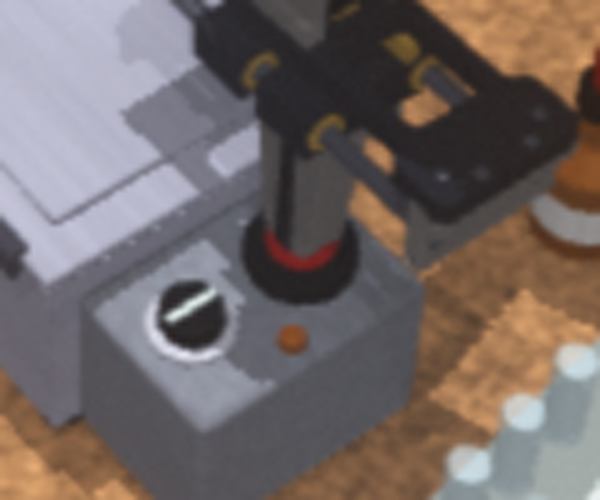

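The button stopped hard at TCP z 0.1293 m with 15.6 N on it, and it sits inside the collar, so it is fully in. I'll release it straight up.

>>> {"api": "drive_tool", "payload": {
  "rows": "0 0 -0.02 0 0; 0 0 -0.06 0 0; 0 0 -0.14 0 0; 0 0 -0.25 0 0; 0 0 -0.36 0 0; 0 0 -0.45 0 0; 0 0 -0.5 0 0; 0 0 -0.5 0 0"
}}

```text
clock: 6.8
position: [0.6241, 0.2116, 0.2554]
ee_rot: [0.001, 0.008, 1.0, 0.0]
ft_force: [-0.5, 0.7, -1.0]
width: 0.006
```

Run:
```python
from h import *
from cell import r,viewer
c=viewer.camera("wrist");o=r.observe();q=np.array(o["ee_rot"]);T=np.eye(4);T[:3,:3]=Ro.from_quat(q[[1,2,3,0]]).as_matrix();T[:3,3]=o["position"]
c["pose"]=T@c["mount"]
f=c["frame"];hsv=cv2.cvtColor(f,cv2.COLOR_RGB2HSV)
red=((hsv[...,0]<6)|(hsv[...,0]>174))&(hsv[...,1]>170)&(hsv[...,2]>90)
for x in comps(red,50): print(x,plane(c,x[0],.116))
s=viewer.camera("scene");f=s["frame"];cv2.imwrite("pics/s3.png",cv2.resize(f[260:360,300:420,::-1],None,fx=5,fy=5,interpolation=2))
hsv=cv2.cvtColor(f,cv2.COLOR_RGB2HSV)
red=((hsv[...,0]<6)|(hsv[...,0]>174))&(hsv[...,1]>170)&(hsv[...,2]>90)
print("scene red (before 360.1,305.2 area125)",comps(red))
# grip target: press at mid of upper face
yaw=np.radians(-1.0);R=np.array([[np.cos(yaw),-np.sin(yaw)],[np.sin(yaw),np.cos(yaw)]])
org=np.array([.6236,.212])-R@[-.022,.158]; print("org",org,"grip_top",org+R@[-.161,-.165])
go([.4795,-.106,.24],np.radians(179))
```

```text
((np.float64(319.4), np.float64(24.5)), [313, 18, 14, 14, 153]) [0.46511035 0.2180229  0.116     ]
((np.float64(314.1), np.float64(229.2)), [299, 215, 31, 29, 699]) [0.62250153 0.21152864 0.116     ]
scene red (before 360.1,305.2 area125) [((np.float64(422.1), np.float64(272.6)), [419, 267, 7, 12, 60]), ((np.float64(360.3), np.float64(305.4)), [354, 300, 13, 11, 103])]
org [0.64283917 0.05364011] grip_top [ 0.47898404 -0.10852492]
clock 6.9 pos [0.6233 0.2113 0.2536] yaw 179.07 tilt z [-1.6e-03  1.0e-04 -1.0e+00] F [-0.45  0.43  0.02] w 0.004994110276661616
units [ 0.5545 -1.2783  0.0552] spin 0.0002 dist 0.3486
```

View pics/s3.png

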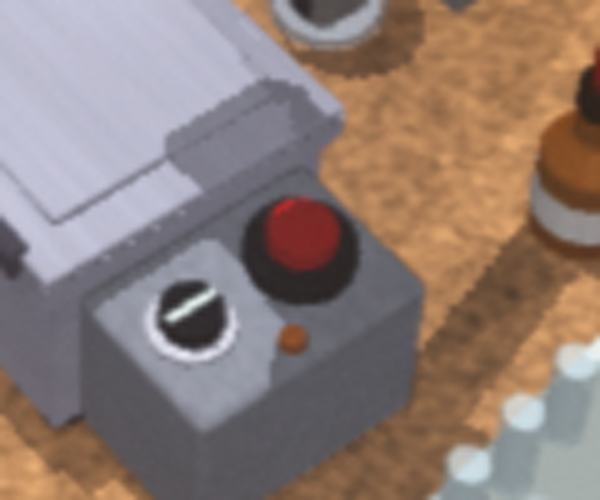

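The button is back out (red at (300,233) in the crop, the same place as before the press). Now to the grip.

>>> {"api": "drive_tool", "payload": {
  "rows": "0.04 -0.08 0 0 0; 0.1 -0.22 0 0 0; 0.17 -0.38 0 0 0; 0.24 -0.54 0 0 0; 0.3 -0.69 0 0 0; 0.36 -0.82 0 0 0; 0.4 -0.92 0 0 0; 0.42 -0.96 0 0 0"
}}

```text
clock: 7.9
position: [0.5134, -0.028, 0.2529]
ee_rot: [-0.002, 0.009, 1.0, 0.0]
ft_force: [0.3, -0.1, 0.2]
width: 0.002
```

```bash
python3 -c "
from h import *
go([.479,-.1075,.22],np.radians(179))"
```

```text
clock 7.9 pos [ 0.5134 -0.028   0.2529] yaw 178.99 tilt z [-3.3e-03  1.0e-04 -1.0e+00] F [ 0.29 -0.12  0.22] w 0.002247105504781613
units [ 0.1316 -0.3206  0.132 ] spin -0.0 dist 0.0927
```

>>> {"api": "drive_tool", "payload": {
  "rows": "0.03 -0.07 0 0 0; 0.07 -0.17 0.02 0 0; 0.11 -0.26 0.06 0 0; 0.132 -0.321 0.1 0 0; 0.132 -0.321 0.12 0 0; 0.132 -0.321 0.12 0 0"
}}

```text
clock: 8.65
position: [0.479, -0.1072, 0.2226]
ee_rot: [-0.002, 0.009, 1.0, 0.0]
ft_force: [-0.8, -0.7, -0.2]
width: 0.003
```

Run:
```python
from h import *
from cell import r,viewer
c=viewer.camera("wrist");o=r.observe();q=np.array(o["ee_rot"]);T=np.eye(4);T[:3,:3]=Ro.from_quat(q[[1,2,3,0]]).as_matrix();T[:3,3]=o["position"]
c["pose"]=T@c["mount"];f=c["frame"];cv2.imwrite("pics/w4.png",f[:,:,::-1])
print("tip px",proj(c,(T@[0,0,.019,1])[:3]),"tip drop to grip",proj(c,[o["position"][0],o["position"][1],.15]))
# expected upper-face corners
for dx in(-.04,.04):
  for dy in (-.015,.015):
    P=[.479+dx*np.cos(.279),-.1075+dy,.150-dx*np.sin(.279)];print(np.round(P,3),proj(c,P).round(1))
s=viewer.camera("scene");cv2.imwrite("pics/s4.png",cv2.resize(s["frame"][130:330,220:420,::-1],None,fx=3,fy=3,interpolation=2))
go([.479,-.1075,.18],np.radians(179))
```

```text
tip px [314.01623903 292.10231451] tip drop to grip [313.987995   257.23592108]
[ 0.441 -0.122  0.161] [288.3 205.6]
[ 0.441 -0.092  0.161] [336.3 204.7]
[ 0.517 -0.122  0.139] [294.4 300.2]
[ 0.517 -0.092  0.139] [334.4 299.6]
clock 8.75 pos [ 0.4794 -0.1071  0.2232] yaw 179.02 tilt z [-3.e-03  3.e-04 -1.e+00] F [-0.14 -0.91  0.4 ] w 0.00701071899445418
units [ 0.001  -0.0016  0.1727] spin 0.0001 dist 0.0432
```

View pics/w4.png

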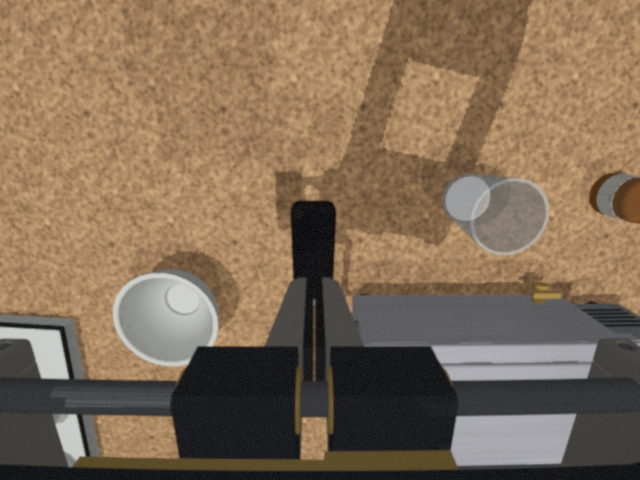

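View pics/s4.png

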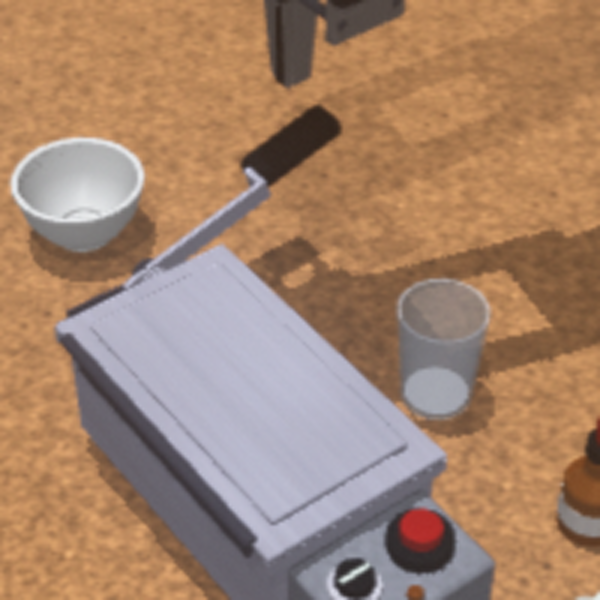

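Everything matches: the predicted grip face corners fall within a pixel or two of the image (columns 291–335, front end at row 203). I'll approach contact and then press slowly, following the grip's arc.

>>> {"api": "drive_tool", "payload": {
  "rows": "0 -0.001 0.03 0 0; 0 -0.001 0.08 0 0; 0 -0.001 0.13 0 0; 0 -0.001 0.165 0 0; 0 -0.001 0.18 0 0; 0 -0.001 0.18 0 0"
}}

```text
clock: 9.5
position: [0.4792, -0.1073, 0.1779]
ee_rot: [-0.002, 0.009, 1.0, 0.0]
ft_force: [0.1, 0.9, 0.1]
width: 0.003
```

>>> {"api": "drive_tool", "payload": {
  "rows": "0 0 0.008 0 0; 0 0 0.016 0 0; 0 0 0.024 0 0; 0.001 0 0.032 0 0; 0.002 0 0.04 0 0; 0.003 0 0.05 0 0; 0.004 0 0.06 0 0; 0.005 0 0.07 0 0"
}}

```text
clock: 10.5
position: [0.4778, -0.1073, 0.1603]
ee_rot: [-0.002, 0.009, 1.0, 0.0]
ft_force: [-1.5, -0.1, 4.6]
width: 0.004
```

>>> {"api": "drive_tool", "payload": {
  "rows": "0.001 0 0.013 0 0; 0.003 0 0.024 0 0; 0.005 0 0.035 0 0; 0.007 0 0.046 0 0; 0.009 0 0.057 0 0; 0.011 0 0.068 0 0; 0.012 0 0.079 0 0; 0.013 0 0.09 0 0"
}}

```text
clock: 11.5
position: [0.4738, -0.1072, 0.1375]
ee_rot: [-0.002, 0.008, 1.0, 0.0]
ft_force: [-3.3, -0.7, 5.9]
width: 0.004
```

Run:
```python
from h import *
from cell import r,viewer
s=viewer.camera("scene");cv2.imwrite("pics/s5.png",cv2.resize(s["frame"][130:330,220:420,::-1],None,fx=3,fy=3,interpolation=2))
go([.475,-.1075,.07],np.radians(179))
```

```text
clock 11.55 pos [ 0.4738 -0.1072  0.1372] yaw 179.02 tilt z [-4.9e-03  4.0e-04 -1.0e+00] F [-2.5   0.33  6.05] w 0.008299398886372765
units [-0.0063 -0.0011  0.2688] spin 0.0001 dist 0.0672
```

View pics/s5.png

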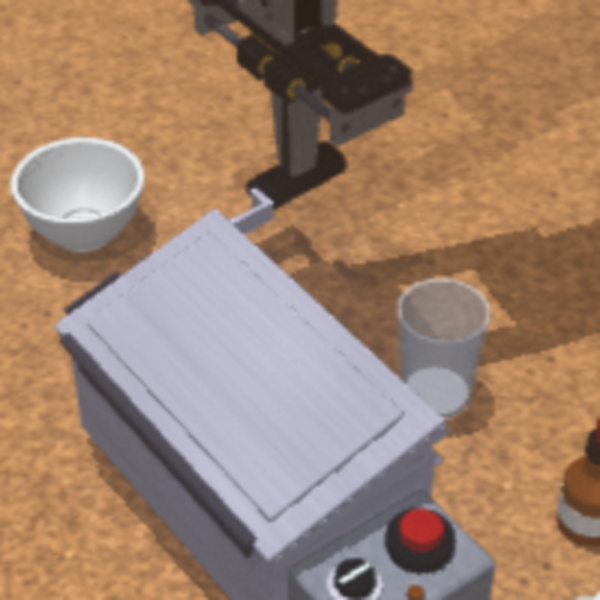

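The fingers sit mid-grip and the lid is rising. I'll continue.

>>> {"api": "drive_tool", "payload": {
  "rows": "0.001 0 0.013 0 0; 0.002 0 0.024 0 0; 0.003 0 0.035 0 0; 0.003 0 0.046 0 0; 0.003 0 0.057 0 0; 0.003 0 0.068 0 0; 0.002 0 0.079 0 0; 0.001 0 0.09 0 0"
}}

```text
clock: 12.55
position: [0.4728, -0.1072, 0.1145]
ee_rot: [-0.003, 0.008, 1.0, 0.0]
ft_force: [-4.3, -0.0, 5.8]
width: 0.007
```

>>> {"api": "drive_tool", "payload": {
  "rows": "-0.001 0 0.012 0 0; -0.003 0 0.022 0 0; -0.005 0 0.032 0 0; -0.007 0 0.042 0 0; -0.009 0 0.052 0 0; -0.011 0 0.062 0 0; -0.013 0 0.072 0 0; -0.015 0 0.08 0 0"
}}

```text
clock: 13.55
position: [0.4756, -0.1071, 0.094]
ee_rot: [-0.004, 0.008, 1.0, 0.0]
ft_force: [-5.0, -0.8, 4.6]
width: 0.006
```

Run:
```python
from h import *
from cell import r,viewer
s=viewer.camera("scene");cv2.imwrite("pics/s6.png",cv2.resize(s["frame"][100:330,200:430,::-1],None,fx=2.6,fy=2.6,interpolation=2))
go([.4795,-.1075,.07],np.radians(179))
```

```text
clock 13.6 pos [ 0.4758 -0.1071  0.0938] yaw 179.03 tilt z [-7.5e-03  8.0e-04 -1.0e+00] F [-4.37 -0.11  3.67] w 0.005689355069012762
units [-0.0157 -0.0012  0.0953] spin 0.0001 dist 0.0241
```

View pics/s6.png

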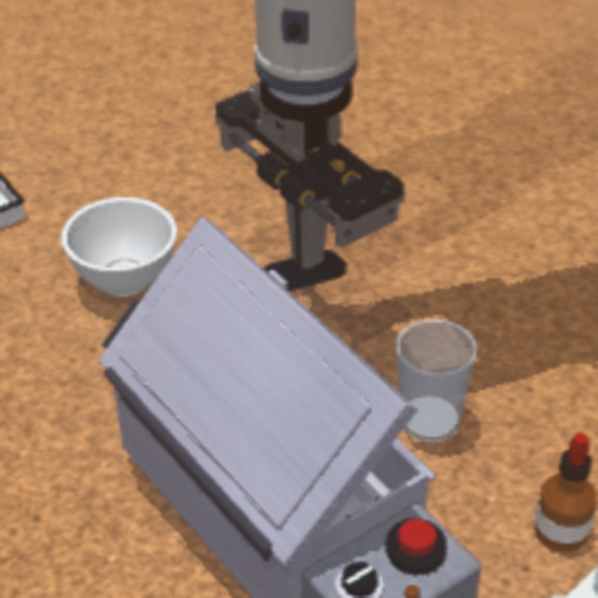

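>>> {"api": "drive_tool", "payload": {
  "rows": "0 0 0.01 0 0; 0 0 0.018 0 0; -0.001 0 0.026 0 0; -0.002 0 0.034 0 0; -0.003 0 0.042 0 0; -0.004 0 0.05 0 0; -0.005 0 0.058 0 0; -0.006 0 0.066 0 0"
}}

```text
clock: 14.6
position: [0.4771, -0.1072, 0.0772]
ee_rot: [-0.004, 0.008, 1.0, 0.0]
ft_force: [1.4, 0.4, 4.2]
width: 0.004
```

>>> {"api": "drive_tool", "payload": {
  "rows": "0 0 0.008 0 0; 0 0 0.014 0 0; 0 0 0.02 0 0; 0 0 0.025 0 0; 0 0 0.03 0 0; 0 0 0.03 0 0"
}}

```text
clock: 15.35
position: [0.4769, -0.1071, 0.0695]
ee_rot: [-0.004, 0.008, 1.0, 0.0]
ft_force: [0.5, -0.9, 3.4]
width: 0.003
```

>>> {"api": "drive_tool", "payload": {
  "rows": "0 0 0.006 0 0; 0 0 0.01 0 0; 0 0 0.014 0 0; 0 0 0.016 0 0"
}}

```text
clock: 15.85
position: [0.4776, -0.1072, 0.0673]
ee_rot: [-0.003, 0.008, 1.0, 0.0]
ft_force: [-5.7, 1.6, 34.1]
width: 0.001
```

The force rose to 34 N, so the lever is on its stop. I'll ease off to a moderate hold.

>>> {"api": "drive_tool", "payload": {
  "rows": "0 0 0.003 0 0; 0 0 0.003 0 0; 0 0 0.003 0 0; 0 0 0.003 0 0"
}}

```text
clock: 16.35
position: [0.4775, -0.1072, 0.0677]
ee_rot: [-0.003, 0.008, 1.0, 0.0]
ft_force: [-5.1, 1.4, 22.0]
width: 0.003
```

Run:
```python
from h import *
from cell import r,viewer
s=viewer.camera("scene");cv2.imwrite("pics/s7.png",cv2.resize(s["frame"][100:330,200:430,::-1],None,fx=2.6,fy=2.6,interpolation=2))
t=viewer.camera("top");cv2.imwrite("pics/t7.png",t["frame"][:,:,::-1])
go([.4795,-.1075,.07],np.radians(179))
```

```text
clock 16.45 pos [ 0.4775 -0.1072  0.0677] yaw 179.03 tilt z [-6.6e-03  6.0e-04 -1.0e+00] F [-4.71  2.16 21.96] w 0.006674778174499937
units [-0.008  -0.001  -0.0091] spin 0.0001 dist 0.003
```

View pics/s7.png

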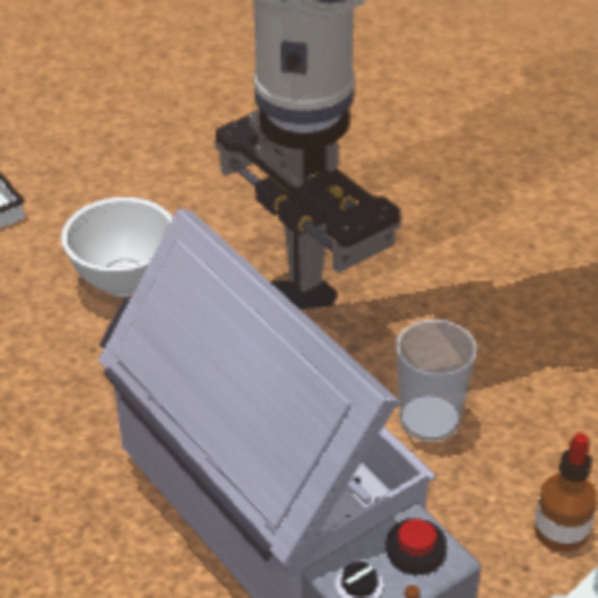

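View pics/t7.png

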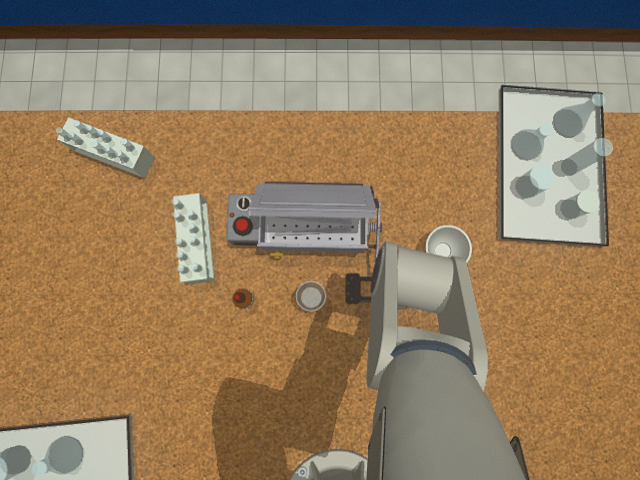

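Run:
```python
from h import *
from cell import r,viewer
d=pickle.load(open("d0.pkl","rb"));s=d["scene"];t=d["top"]
yaw=np.radians(-1.);Rz=np.array([[np.cos(yaw),-np.sin(yaw),0],[np.sin(yaw),np.cos(yaw),0],[0,0,1]]);org=np.array([.6428,.0536,0])
for nm,uv,yy in [("+y corner",(200+394/2.6,100+403/2.6),.126),("-y corner",(200+182/2.6,100+213/2.6),-.126)]:
    o,dd=ray(s,uv);o=Rz.T@(o-org);dd=Rz.T@dd;k=(yy-o[1])/dd[1];p=o+k*dd
    print(nm,p.round(3),"angle deg",np.degrees(np.arctan2(p[2]-.12,.072-p[0])).round(1),"rad",np.hypot(p[2]-.12,.072-p[0]).round(3))
go([.4775,-.1072,.0677],np.radians(179))
```

```text
+y corner [-0.019  0.126  0.224] angle deg 48.9 rad 0.139
-y corner [-0.015 -0.126  0.227] angle deg 50.9 rad 0.137
clock 16.45 pos [ 0.4775 -0.1072  0.0677] yaw 179.03 tilt z [-6.6e-03  6.0e-04 -1.0e+00] F [-4.71  2.16 21.96] w 0.006674778174499937
units [-0.      0.0001  0.0001] spin 0.0001 dist 0.0
```

```bash
python3 -c "
from cell import workorder
print(workorder.finish_job())"
```

```text
the job is handed in; nothing more can be done
None
```

The steriliser is switched off and open. I pressed the red button fully in, then pressed the lever down to its stop. I handed the job in at about 16.5 s, still holding the lever down with the lid up.

- **Button:** it stopped hard at TCP z 0.129 m, as expected for full travel, with up to 15.6 N on it. After I let go, the picture showed it back out.
- **Lever:** I pressed mid-grip over about 6 s at 3.4–6 N. The force then rose to 34 N at the stop, at TCP z 0.067 m against about 0.069 m expected. I eased off to a steady 22 N hold.
- **Lid:** the camera puts it at about 49–51°, a little under the stated 54°. That estimate assumes a hinge height I was not given, so I relied on the hard stop and the lever height instead.
- **Surroundings:** the lid was not touched. In the last pictures the bottle, beaker, mortar and rack look unmoved; I compared them only by eye, and the arm partly hid the mortar from above.

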